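# Put the microscope objectives away in their colour-matched pots

## Robot

A 6-joint arm with a two-finger parallel gripper is mounted at the origin on the work surface. World frame = base frame: x ahead of the robot, y to its left, z up, the work surface at z = 0. Lengths are in m, angles in rad, forces in N, time in s.
With the tool pointing down it reaches from about 0.35 to 0.775 m from the base axis. Payload 7.3 kg.
Tool frame: the origin (TCP) lies at the very end of the fingers, on their centre line; the grasp point (between the pads) lies 19 mm behind it; z points along the fingers, y is the line along which they close (so a half turn about z gives the same grasp; the last joint's range is limited). The gripper opens to 92 mm and grips with 3 to 60 N. Pads are 19 mm wide; open, the fingers measure 130 mm over their backs; the gripper's body (75 mm by 190 mm) begins 47 mm behind the grasp point.
Start: joints at [-1.28, 0.342, 1.524, -0, 1.275, -0.146], TCP at [0.222, -0.476, 0.227] pointing down, gripper open.
Joint ranges: [-2.53, 2.53], [-0.77, 2.02], [0.04, 2.7], [-1, 4.14], [0.28, 2.66], [-3.11, 3.11]. Speed limits (rad/s): [2.57, 2.57, 3.14, 3.14, 3.14, 3.14].

## Interface

Orientations are given as [roll, pitch, yaw] about the fixed x, y, z axes, in that order (R = Rz(yaw) Ry(pitch) Rx(roll)).
In Python, from cell import robot gives the robot as it stands. The module is installed in compiled form; this text tells all that it offers.
- The arm moves only by the tool arm_command, never from a script. Its argument "moves" is a list of rows, each a list of 3 entries, a list of its own where there are three numbers: the shift along the tool's x, y, z in m, then the turn, a rotation vector about the tool's x, y, z in rad, then the finger opening in m, from 0 to 0.0918. In form: [[[dx, dy, dz], [ax, ay, az], claw], ...]. A call has exactly 5 rows; each row is the pose to reach, as a shift and turn from the pose commanded when the call began, along the tool's axes at that moment; what a row does not reach only later rows make up. A row lasts 1/10 s, in which the tool goes at most 50 mm and 8.59 degrees, less where a joint would pass 70% of its speed; a pose out of reach is approached as far as the arm can. A call with a gripper value outside its range is refused whole. The fingers move at their own pace and stop on an object; "squeeze" is the grip in N (left out, the last holds). Time passes only in rows, so rows that repeat a pose let the fingers close, or fill a call up. It gives the time, the measured TCP pose, the force, the opening and the grip force at its end, in the units of the state.
- robot.observe(): the state, without advancing time (a new reading comes with each control period).
- robot.read_camera(name): name is "scene" or "top" or "wrist"; returns the picture (420x560x3 uint8, red, green, blue); there is no depth.
- robot.camera_model(name): a dict with "fx", "fy", "cx", "cy" (pixels), "R" (3x3) and "t" (3): a world point X has camera coordinates R X + t. Camera axes: x right, y down, z forward; pixel columns grow to the right and rows downward; lengths in m; the calibration is good to about 2 mm. A picture is of the moment at which its call begins: read the wrist's pose just before it. camera_model takes no time and is no camera call; for the wrist camera it gives the pose at the moment of the call.
- robot.hand_in(): hands the job in; it is judged then, once.
The state is a dict: "time": time; "qpos": joint angles; "qvel": joint speeds; "joint_efforts": joint torques, N m; "tool_pos": TCP position; "tool_rot": TCP orientation; "contact_force": force on the tool from outside, world axes, zero at the start; "torque": the same for the moment, N m; "opening": finger opening in m; "grip_force": force on a finger pad.
Only numpy, scipy, OpenCV 4.12 (cv2) and the standard library are available. Lean on these libraries where they do the work, as an engineer would, in place of code of your own. Each camera call takes 0.05 s, during which the arm holds its last target. There are 200 camera calls.

## Task

Put the yellow-ringed and the blue-ringed microscope objectives away: each one upright, lens up, on the floor of the open pot of its own colour. Set them down gently rather than dropping them, and do not knock them over. The red-ringed objective and the green pot belong to another set.

Things in the scene. Friction and masses are not known exactly. Their poses are not given: they have to be found in the camera images.
- objective_yellow: loose metal microscope objective with yellow ring, 110 to 210 g, standing lens up, 70 mm tall. Foot 27 mm wide up to 6 mm; 32 mm wide cylinder from 6 to 54 mm (grip 28 to 54 mm up, so the fingers clear the pot's rim); then a yellow cone, seen from above, narrowing to a 22 mm dark nose; also a yellow band on the side. Origin: centre of underside; z up along its axis
- objective_blue: loose metal microscope objective with blue ring, 110 to 210 g, standing lens up, 80 mm tall. Foot 27 mm wide up to 6 mm; 32 mm wide cylinder from 6 to 54 mm (grip 28 to 54 mm up, so the fingers clear the pot's rim); then a blue cone, seen from above, narrowing to a 22 mm dark nose; also a blue band on the side. Origin: centre of underside; z up along its axis
- pot_yellow: open round yellow plastic pot, loose, 120 g: outside diameter 62 mm, height 24 mm, wall 4 mm, floor 4 mm thick, so a well 54 mm wide and 20 mm deep, 22 mm wider than an objective. Empty at the start. Origin: centre of its underside; z up
- pot_blue: open round blue plastic pot, loose, 120 g: outside diameter 62 mm, height 24 mm, wall 4 mm, floor 4 mm thick, so a well 54 mm wide and 20 mm deep, 22 mm wider than an objective. Empty at the start. Origin: centre of its underside; z up

How it is judged:
At the end, for the whole second after the job is handed in: The yellow objective stands in the yellow pot and the blue one in the blue pot: axis within 15 mm of the pot's, underside less than 8 mm above the pot's underside (on its 4 mm floor), objective and pot upright within about 10 degrees and at rest (below 0.02 m/s) (horizontal distance between objective_yellow and pot_yellow below 0.015 m and z of objective_yellow in the frame of pot_yellow between 0 and 0.008 m and angle between each of objective_yellow, pot_yellow, objective_blue, pot_blue's own z axis and vertical below 0.17 rad and linear speed of each of objective_yellow, pot_yellow, objective_blue, pot_blue below 0.02 m/s and horizontal distance between objective_blue and pot_blue below 0.015 m and z of objective_blue in the frame of pot_blue between 0 and 0.008 m); the robot touches nothing.
It fails at once if the yellow objective is knocked over (tilted more than 45 degrees) (angle between objective_yellow's own z axis and vertical above 0.785 rad).
It fails at once if the yellow objective is dropped into its pot (faster than 0.7 m/s inside it, a fall of more than about 25 mm) (horizontal distance between objective_yellow and pot_yellow below 0.02 m and z of objective_yellow in the frame of pot_yellow below 0.024 m and linear speed of objective_yellow above 0.7 m/s).
It fails at once if the blue objective is knocked over (tilted more than 45 degrees) (angle between objective_blue's own z axis and vertical above 0.785 rad).
It fails at once if the blue objective is dropped into its pot (faster than 0.7 m/s inside it, a fall of more than about 25 mm) (horizontal distance between objective_blue and pot_blue below 0.02 m and z of objective_blue in the frame of pot_blue below 0.024 m and linear speed of objective_blue above 0.7 m/s).
It also fails if it takes over 58 s, if anything falls off the work surface, if the arm or the gripper's body presses on something with over 40 N, if the wrist force passes 120 N, or if a joint passes its speed limit or range.

## Working session

There is one attempt and no reset: what is moved stays moved. The work goes in short steps, Python scripts to look and compute and a tool call to move; the robot and the scene stay as the last step left them, time stands still between calls to the robot, and variables do not carry over. Pictures are saved under pics/ and viewed, at most 10 in all, crops included, and the job is handed in when it is done.

Besides the shell and the picture viewer there is one more tool, called after "Call:" by a JSON object that holds its "method" and its "body". arm_command: Moves the arm, as the interface text tells. Its arguments: {"type":"object","properties":{"moves":{"type":"array"},"squeeze":{"type":"number"}},"required":["moves"]}

```bash
mkdir -p pics; python3 - <<'E'
from cell import robot
import cv2,numpy as np
s=robot.observe();print({k:np.round(v,3) for k,v in s.items()})
a=[robot.read_camera(n) for n in("top","scene")]
cv2.imwrite("pics/top.png",a[0][...,::-1]);cv2.imwrite("pics/scene.png",a[1][...,::-1])
for n in("top","scene","wrist"):print({k:np.round(v,3).tolist() for k,v in robot.camera_model(n).items()})
E
```

```text
{'time': np.float64(0.0), 'qpos': array([-1.28 ,  0.343,  1.525, -0.   ,  1.275, -0.146]), 'qvel': array([-0.001, -0.001,  0.002,  0.   , -0.002,  0.002]), 'joint_efforts': array([-3.0000e-03, -4.3125e+01, -2.4422e+01,  7.1000e-02,  5.6000e-02,
       -0.0000e+00]), 'tool_pos': array([ 0.222, -0.475,  0.226]), 'tool_rot': array([-3.14 , -0.   ,  0.437]), 'contact_force': array([ 0.319, -0.866, -1.03 ]), 'torque': array([-0.025,  0.014, -0.001]), 'grip_force': np.float64(0.0), 'opening': np.float64(0.092)}
{'fx': 403.445, 'fy': 403.445, 'cx': 277.148, 'cy': 198.77, 'R': [[-0.007, -1.0, -0.002], [-0.981, 0.008, -0.196], [0.196, 0.0, -0.981]], 't': [0.029, 0.565, 0.754]}
{'fx': 414.447, 'fy': 414.447, 'cx': 277.823, 'cy': 217.767, 'R': [[-0.746, 0.666, 0.007], [0.442, 0.504, -0.742], [-0.498, -0.55, -0.67]], 't': [0.418, -0.217, 1.196]}
{'fx': 313.375, 'fy': 313.375, 'cx': 277.539, 'cy': 214.546, 'R': [[0.423, -0.906, -0.002], [-0.861, -0.403, 0.309], [-0.281, -0.129, -0.951]], 't': [-0.524, -0.038, 0.391]}
```

View pics/top.png

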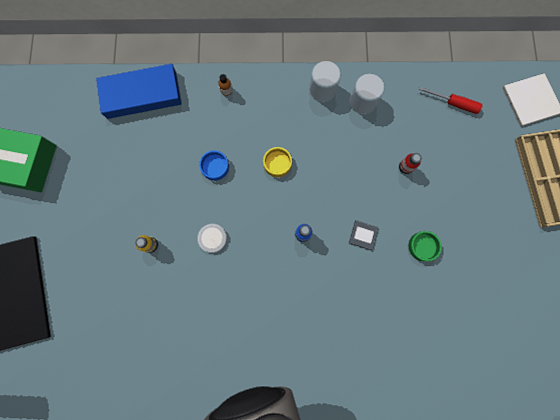

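View pics/scene.png

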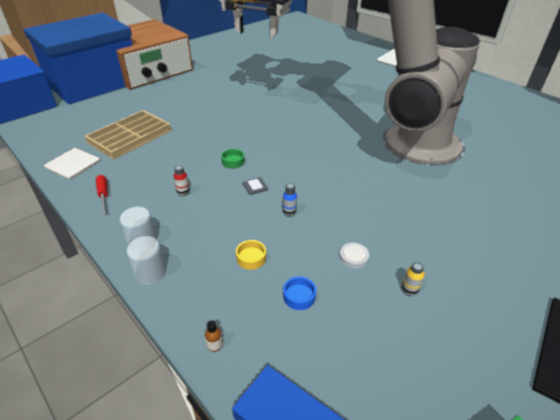

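The top view shows the blue pot at about (215,165), the yellow pot at (277,161), the blue objective at (304,232) and the yellow objective at (147,243). A white lid lies at (212,238), and the red objective and green pot are off to the right. The scene view agrees.

```bash
cat > h.py <<'E'
import cv2,numpy as np
from cell import robot
def ray(m,u,v,z):
    R=np.array(m['R']);t=np.array(m['t']);c=-R.T@t
    d=R.T@np.array([(u-m['cx'])/m['fx'],(v-m['cy'])/m['fy'],1])
    return (c+d*(z-c[2])/d[2])[:2]
def proj(m,X):
    p=np.array(m['R'])@X+m['t'];return m['fx']*p[0]/p[2]+m['cx'],m['fy']*p[1]/p[2]+m['cy']
HUE={'yellow':(18,32),'blue':(100,125)}
def blobs(im,col,amin=40,amax=1e9):
    h=cv2.cvtColor(im,cv2.COLOR_RGB2HSV);a,b=HUE[col]
    k=cv2.inRange(h,(a,150,60),(b,255,255))
    cs,_=cv2.findContours(k,cv2.RETR_EXTERNAL,cv2.CHAIN_APPROX_NONE)
    return [c for c in cs if amin<cv2.contourArea(c)<amax]
def tool(dw):   # world shift to tool axes
    from scipy.spatial.transform import Rotation as Ro
    return Ro.from_euler('xyz',robot.observe()['tool_rot']).inv().apply(dw)
E
python3 - <<'E'
from h import *
for n in('top','scene'):
    m=robot.camera_model(n);im=cv2.imread(f'pics/{n}.png')[...,::-1]
    for col in HUE:
        for c in blobs(im,col):
            (u,v),r=cv2.minEnclosingCircle(c);a=cv2.contourArea(c)
            if a<2500:print(n,col,round(u),round(v),round(r,1),a,[np.round(ray(m,u,v,z),3).tolist() for z in(.018,.058)])
E
```

```text
top yellow 144 243 8.2 64.0 [[0.482, 0.301], [0.479, 0.288]]
top yellow 277 162 14.8 617.0 [[0.654, 0.025], [0.642, 0.025]]
top blue 304 232 8.4 57.5 [[0.503, -0.029], [0.498, -0.026]]
top blue 214 165 15.1 648.0 [[0.648, 0.16], [0.636, 0.153]]
scene yellow 415 274 8.1 83.0 [[0.45, 0.277], [0.486, 0.291]]
scene yellow 251 254 14.9 628.0 [[0.658, 0.026], [0.68, 0.055]]
scene blue 299 293 17.3 844.0 [[0.652, 0.161], [0.674, 0.182]]
scene blue 290 196 6.6 60.0 [[0.469, -0.06], [0.504, -0.025]]
scene blue 255 16 13.4 230.0 [[-0.337, -1.173], [-0.25, -1.066]]
scene blue 298 6 9.3 135.5 [[-0.621, -1.172], [-0.516, -1.064]]
scene blue 197 13 38.3 1951.0 [[-0.156, -1.398], [-0.081, -1.277]]
```

Call:
{"method": "arm_command", "body": {"moves": [[[0.443, -0.289, 0], [0, 0, 0], 0.0918], [[0.443, -0.289, 0], [0, 0, 0], 0.0918], [[0.443, -0.289, 0], [0, 0, 0], 0.0918], [[0.443, -0.289, 0], [0, 0, 0], 0.0918], [[0.443, -0.289, 0], [0, 0, 0], 0.0918]], "squeeze": 20}}

```text
time: 0.6
tool_pos: [0.3545, -0.2615, 0.2266]
tool_rot: [-3.141, 0.0, 0.436]
contact_force: [0.7, 0.2, -0.1]
opening: 0.0915
grip_force: 0.0
```

Call:
{"method": "arm_command", "body": {"moves": [[[0.234, -0.152, 0], [0, 0, 0], 0.0918], [[0.234, -0.152, 0], [0, 0, 0], 0.0918], [[0.234, -0.152, 0], [0, 0, 0], 0.0918], [[0.234, -0.152, 0], [0, 0, 0], 0.0918], [[0.234, -0.152, 0], [0, 0, 0], 0.0918]]}}

```text
time: 1.1
tool_pos: [0.487, -0.0492, 0.2266]
tool_rot: [3.142, 0.0, 0.437]
contact_force: [0.1, -1.9, 0.1]
opening: 0.0917
grip_force: 0.0
```

Call:
{"method": "arm_command", "body": {"moves": [[[0.026, -0.017, 0.02], [0, 0, 0], 0.0918], [[0.026, -0.017, 0.04], [0, 0, 0], 0.0918], [[0.026, -0.017, 0.05], [0, 0, 0], 0.0918], [[0.026, -0.017, 0.05], [0, 0, 0], 0.0918], [[0.026, -0.017, 0.05], [0, 0, 0], 0.0918]]}}

```text
time: 1.6
tool_pos: [0.5028, -0.0256, 0.1772]
tool_rot: [3.141, -0.0, 0.436]
contact_force: [0.5, 0.3, 0.3]
opening: 0.0921
grip_force: 0.0
```

```bash
python3 - <<'E'
from h import *
print(robot.observe()['tool_pos'],robot.observe()['tool_rot'])
m=robot.camera_model('wrist');im=robot.read_camera('wrist');cv2.imwrite('pics/w1.png',im[...,::-1])
for c in blobs(im,'blue'):
    (u,v),r=cv2.minEnclosingCircle(c);print(round(u),round(v),r,cv2.contourArea(c),ray(m,u,v,.058),ray(m,u,v,.02))
for z in(.0,.08):print(proj(m,np.array([.501,-.026,z])))
E
```

```text
[ 0.50282531 -0.02556874  0.17717105] [ 3.14127087e+00 -1.97966866e-04  4.35650450e-01]
279 206 18.763071060180664 341.0 [ 0.5053083  -0.02493702] [ 0.49514775 -0.02979859]
(np.float64(277.6907105994636), np.float64(195.03828017552098))
(np.float64(277.69654247570685), np.float64(218.4343789930617))
```

View pics/w1.png

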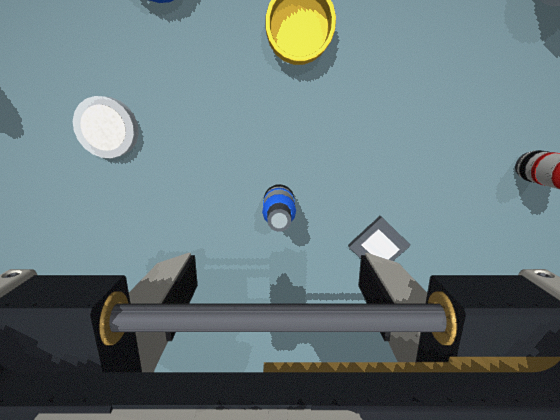

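The nose of the blue objective is at (279,218), within about 1 mm of the prediction. The fingers straddle it and the grey tile at (380,245) is clear, so I'm descending.

Call:
{"method": "arm_command", "body": {"moves": [[[-0.001, 0, 0.045], [0, 0, 0], 0.0918], [[-0.001, 0, 0.085], [0, 0, 0], 0.0918], [[-0.001, 0, 0.12], [0, 0, 0], 0.08], [[-0.001, 0, 0.14], [0, 0, 0], 0.07], [[-0.001, 0, 0.147], [0, 0, 0], 0.06]]}}

```text
time: 2.15
tool_pos: [0.5012, -0.0259, 0.0286]
tool_rot: [-3.14, 0.002, 0.436]
contact_force: [-0.2, 0.6, 0.4]
opening: 0.0723
grip_force: 0.0
```

Call:
{"method": "arm_command", "body": {"moves": [[[0, 0, 0], [0, 0, 0], 0.045], [[0, 0, 0], [0, 0, 0], 0.035], [[0, 0, 0], [0, 0, 0], 0.025], [[0, 0, 0], [0, 0, 0], 0.02], [[0, 0, 0], [0, 0, 0], 0.02]], "squeeze": 20}}

```text
time: 2.65
tool_pos: [0.5024, -0.0255, 0.0304]
tool_rot: [3.14, -0.001, 0.437]
contact_force: [0.2, -0.9, -0.1]
opening: 0.0325
grip_force: 0.5
```

Call:
{"method": "arm_command", "body": {"moves": [[[0, 0, 0], [0, 0, 0], 0.01], [[0, 0, 0], [0, 0, 0], 0.01], [[0, 0, -0.01], [0, 0, 0], 0.01], [[0, 0, -0.03], [0, 0, 0], 0.01], [[0, 0, -0.06], [0, 0, 0], 0.01]]}}

```text
time: 3.15
tool_pos: [0.5003, -0.025, 0.0893]
tool_rot: [-3.139, 0.004, 0.437]
contact_force: [1.1, 1.1, -1.7]
opening: 0.0317
grip_force: 19.9
```

Call:
{"method": "arm_command", "body": {"moves": [[[0.03, -0.015, -0.01], [0, 0, 0], 0.01], [[0.065, -0.032, -0.02], [0, 0, 0], 0.01], [[0.105, -0.052, -0.02], [0, 0, 0], 0.01], [[0.145, -0.072, -0.02], [0, 0, 0], 0.01], [[0.18, -0.089, -0.02], [0, 0, 0], 0.01]]}}

```text
time: 3.65
tool_pos: [0.6279, 0.1334, 0.11]
tool_rot: [-3.141, 0.0, 0.437]
contact_force: [0.0, 0.3, -1.4]
opening: 0.0314
grip_force: 19.9
```

Call:
{"method": "arm_command", "body": {"moves": [[[0.02, -0.009, 0], [0, 0, 0], 0.01], [[0.03, -0.014, 0], [0, 0, 0], 0.01], [[0.034, -0.016, 0], [0, 0, 0], 0.01], [[0.034, -0.016, 0], [0, 0, 0], 0.01], [[0.034, -0.016, 0], [0, 0, 0], 0.01]]}}

```text
time: 4.15
tool_pos: [0.6508, 0.1598, 0.1096]
tool_rot: [-3.142, 0.001, 0.436]
contact_force: [0.1, 0.8, -1.3]
opening: 0.0317
grip_force: 19.9
```

```bash
python3 - <<'E'
from h import *
print(robot.observe()['tool_pos'],robot.observe()['tool_rot'],robot.observe()['opening'])
m=robot.camera_model('wrist');im=robot.read_camera('wrist')
for c in blobs(im,'blue'):
    x,y,w,h=cv2.boundingRect(c);print(x,y,w,h,cv2.contourArea(c))
for a in np.arange(0,2*np.pi,.1):
    u,v=proj(m,np.array([.65+.031*np.cos(a),.16+.031*np.sin(a),.024]))
    cv2.circle(im,(int(u),int(v)),1,(255,0,0),-1)
cv2.imwrite('pics/w2.png',im[...,::-1])
E
```

```text
[0.65081083 0.15975297 0.10964219] [-3.14155029e+00  1.00156853e-03  4.36398972e-01] 0.03166015604566532
246 267 64 37 1344.0
249 247 58 26 168.0
240 180 74 69 3620.0
```

View pics/w2.png

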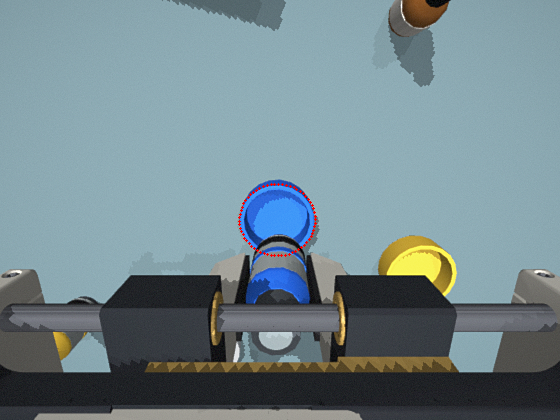

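The predicted rim overlay matches the blue pot's rim (centre about (277,217)), and the objective hangs centred at u≈279. Lowering it now.

Call:
{"method": "arm_command", "body": {"moves": [[[0, 0, 0.02], [0, 0, 0], 0.01], [[0, 0, 0.045], [0, 0, 0], 0.01], [[0, 0, 0.062], [0, 0, 0], 0.01], [[0, 0, 0.07], [0, 0, 0], 0.01], [[0, 0, 0.073], [0, 0, 0], 0.01]]}}

```text
time: 4.7
tool_pos: [0.6509, 0.1598, 0.0361]
tool_rot: [-3.141, 0.001, 0.436]
contact_force: [-0.2, 0.4, -0.6]
opening: 0.0313
grip_force: 19.9
```

Call:
{"method": "arm_command", "body": {"moves": [[[0, 0, 0.001], [0, 0, 0], 0.01], [[0, 0, 0.002], [0, 0, 0], 0.01], [[0, 0, 0.002], [0, 0, 0], 0.01], [[0, 0, 0.002], [0, 0, 0], 0.01], [[0, 0, 0.002], [0, 0, 0], 0.01]]}}

```text
time: 5.2
tool_pos: [0.6516, 0.1604, 0.0351]
tool_rot: [3.141, -0.001, 0.437]
contact_force: [0.1, 0.2, -1.4]
opening: 0.0316
grip_force: 19.9
```

Call:
{"method": "arm_command", "body": {"moves": [[[0, 0, 0.0005], [0, 0, 0], 0.01], [[0, 0, 0.001], [0, 0, 0], 0.01], [[0, 0, 0.001], [0, 0, 0], 0.01], [[0, 0, 0.0015], [0, 0, 0], 0.01], [[0, 0, 0.0015], [0, 0, 0], 0.01]]}}

```text
time: 5.7
tool_pos: [0.6519, 0.1604, 0.0343]
tool_rot: [3.141, -0.001, 0.437]
contact_force: [-1.3, -0.2, 5.9]
opening: 0.0313
grip_force: 19.9
```

Call:
{"method": "arm_command", "body": {"moves": [[[0, 0, 0], [0, 0, 0], 0.034], [[0, 0, 0], [0, 0, 0], 0.04], [[0, 0, 0], [0, 0, 0], 0.05], [[0, 0, 0], [0, 0, 0], 0.06], [[0, 0, 0], [0, 0, 0], 0.07]]}}

```text
time: 6.2
tool_pos: [0.6513, 0.1604, 0.033]
tool_rot: [-3.142, 0.0, 0.437]
contact_force: [0.3, 0.3, -0.1]
opening: 0.0595
grip_force: 0.0
```

Call:
{"method": "arm_command", "body": {"moves": [[[0, 0, 0], [0, 0, 0], 0.0918], [[0, 0, -0.02], [0, 0, 0], 0.0918], [[0, 0, -0.06], [0, 0, 0], 0.0918], [[0, 0, -0.1], [0, 0, 0], 0.0918], [[0, 0, -0.145], [0, 0, 0], 0.0918]]}}

```text
time: 6.7
tool_pos: [0.6507, 0.1603, 0.1789]
tool_rot: [-3.141, 0.002, 0.437]
contact_force: [1.4, 0.1, 0.1]
opening: 0.0915
grip_force: 0.0
```

```bash
python3 - <<'E'
from h import *
im=robot.read_camera('wrist');cv2.imwrite('pics/w3.png',im[...,::-1])
E
```

```text
(no output)
```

View pics/w3.png

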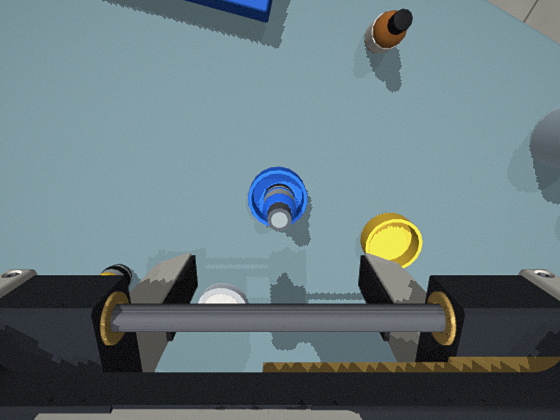

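The blue objective stands upright in its pot, with its nose at (279,219) inside the rim centred at about (277,197). Next is the yellow one.

Call:
{"method": "arm_command", "body": {"moves": [[[-0.015, -0.029, 0], [0, 0, 0], 0.0918], [[-0.037, -0.072, 0], [0, 0, 0], 0.0918], [[-0.059, -0.115, 0], [0, 0, 0], 0.0918], [[-0.08, -0.156, 0], [0, 0, 0], 0.0918], [[-0.097, -0.189, 0], [0, 0, 0], 0.0918]]}}

```text
time: 7.25
tool_pos: [0.4813, 0.2918, 0.1783]
tool_rot: [-3.141, -0.0, 0.437]
contact_force: [1.1, 0.2, -0.1]
opening: 0.0922
grip_force: 0.0
```

Call:
{"method": "arm_command", "body": {"moves": [[[0, 0, 0], [0, 0, 0], 0.0918], [[0, 0, 0], [0, 0, 0], 0.0918], [[0, 0, 0], [0, 0, 0], 0.0918], [[0, 0, 0], [0, 0, 0], 0.0918], [[0, 0, 0], [0, 0, 0], 0.0918]]}}

```text
time: 7.75
tool_pos: [0.4843, 0.2898, 0.1779]
tool_rot: [3.141, 0.0, 0.435]
contact_force: [-0.0, 0.3, 0.8]
opening: 0.0918
grip_force: 0.0
```

```bash
python3 - <<'E'
from h import *
print(robot.observe()['tool_pos'],robot.observe()['tool_rot'])
m=robot.camera_model('wrist');im=robot.read_camera('wrist')
print(proj(m,np.array([.483,.29,.07])),proj(m,np.array([*robot.observe()['tool_pos'][:2],.07])))
cv2.imwrite('pics/w4.png',im[...,::-1])
E
```

```text
[0.48434859 0.28982115 0.17794816] [3.14145962e+00 1.33102106e-04 4.35175656e-01]
(np.float64(277.30343860575584), np.float64(213.75191299469623)) (np.float64(277.9900518352375), np.float64(212.63151663695618))
```

View pics/w4.png

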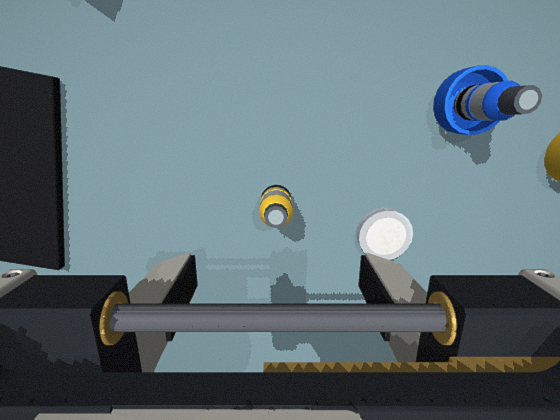

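The yellow nose is at (276,215), about 2 mm off the TCP axis. The white lid at (385,235) is clear of the fingers.

Call:
{"method": "arm_command", "body": {"moves": [[[-0.002, -0.0015, 0.045], [0, 0, 0], 0.0918], [[-0.002, -0.0015, 0.085], [0, 0, 0], 0.0918], [[-0.002, -0.0015, 0.12], [0, 0, 0], 0.08], [[-0.002, -0.0015, 0.14], [0, 0, 0], 0.07], [[-0.002, -0.0015, 0.148], [0, 0, 0], 0.06]]}}

```text
time: 8.3
tool_pos: [0.4801, 0.2901, 0.0278]
tool_rot: [3.142, 0.004, 0.436]
contact_force: [0.5, -0.8, 0.0]
opening: 0.0727
grip_force: 0.0
```

Call:
{"method": "arm_command", "body": {"moves": [[[0, 0, 0], [0, 0, 0], 0.045], [[0, 0, 0], [0, 0, 0], 0.035], [[0, 0, 0], [0, 0, 0], 0.025], [[0, 0, 0], [0, 0, 0], 0.02], [[0, 0, 0], [0, 0, 0], 0.01]]}}

```text
time: 8.8
tool_pos: [0.4815, 0.2913, 0.031]
tool_rot: [3.141, -0.001, 0.437]
contact_force: [-0.2, -1.1, 1.4]
opening: 0.0322
grip_force: 0.6
```

Call:
{"method": "arm_command", "body": {"moves": [[[0, 0, 0], [0, 0, 0], 0.01], [[0, 0, 0], [0, 0, 0], 0.01], [[0, 0, -0.01], [0, 0, 0], 0.01], [[0, 0, -0.035], [0, 0, 0], 0.01], [[0, 0, -0.08], [0, 0, 0], 0.01]]}}

```text
time: 9.3
tool_pos: [0.4788, 0.2901, 0.1084]
tool_rot: [-3.141, 0.008, 0.437]
contact_force: [1.0, 0.5, -2.2]
opening: 0.0316
grip_force: 20.0
```

Call:
{"method": "arm_command", "body": {"moves": [[[0.002, 0.015, -0.015], [0, 0, 0], 0.01], [[0.007, 0.045, -0.03], [0, 0, 0], 0.01], [[0.013, 0.09, -0.03], [0, 0, 0], 0.01], [[0.02, 0.138, -0.03], [0, 0, 0], 0.01], [[0.027, 0.186, -0.03], [0, 0, 0], 0.01]]}}

```text
time: 9.8
tool_pos: [0.5846, 0.1327, 0.1406]
tool_rot: [-3.141, 0.0, 0.438]
contact_force: [0.2, 0.7, -2.5]
opening: 0.0313
grip_force: 20.0
```

Call:
{"method": "arm_command", "body": {"moves": [[[0.007, 0.048, 0], [0, 0, 0], 0.01], [[0.013, 0.09, 0], [0, 0, 0], 0.01], [[0.017, 0.115, 0.01], [0, 0, 0], 0.01], [[0.0186, 0.1277, 0.02], [0, 0, 0], 0.01], [[0.0186, 0.1277, 0.03], [0, 0, 0], 0.01]]}}

```text
time: 10.3
tool_pos: [0.6551, 0.025, 0.1091]
tool_rot: [-3.141, 0.001, 0.435]
contact_force: [-0.7, -0.3, -1.5]
opening: 0.0317
grip_force: 20.0
```

Call:
{"method": "arm_command", "body": {"moves": [[[0, 0, 0], [0, 0, 0], 0.01], [[0, 0, 0], [0, 0, 0], 0.01], [[0, 0, 0], [0, 0, 0], 0.01], [[0, 0, 0], [0, 0, 0], 0.01], [[0, 0, 0], [0, 0, 0], 0.01]]}}

```text
time: 10.8
tool_pos: [0.6552, 0.0267, 0.1109]
tool_rot: [3.141, -0.001, 0.438]
contact_force: [0.2, 0.4, -1.3]
opening: 0.0314
grip_force: 20.0
```

```bash
python3 - <<'E'
from h import *
p=robot.observe()['tool_pos'];print(p)
m=robot.camera_model('wrist');im=robot.read_camera('wrist')
for a in np.arange(0,2*np.pi,.1):
    u,v=proj(m,np.array([p[0]+.031*np.cos(a),p[1]+.031*np.sin(a),.024]))
    cv2.circle(im,(int(u),int(v)),1,(255,0,0),-1)
cv2.imwrite('pics/w5.png',im[...,::-1])
E
```

```text
[0.655183   0.02672968 0.11085288]
```

View pics/w5.png

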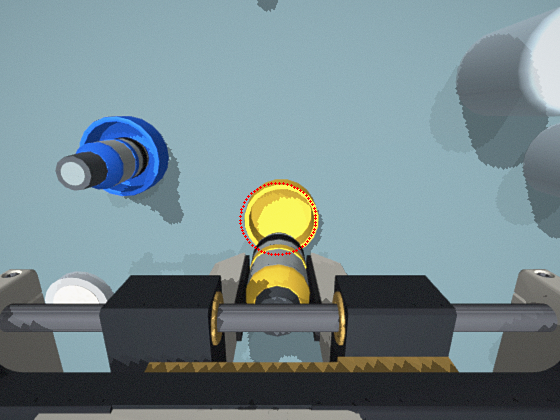

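The pot rim lies on the overlay centred under the TCP (about (280,217)) to within 1–2 px. Lowering.

Call:
{"method": "arm_command", "body": {"moves": [[[0.001, 0, 0.02], [0, 0, 0], 0.01], [[0.001, 0, 0.045], [0, 0, 0], 0.01], [[0.001, 0, 0.062], [0, 0, 0], 0.01], [[0.001, 0, 0.07], [0, 0, 0], 0.01], [[0.001, 0, 0.073], [0, 0, 0], 0.01]]}}

```text
time: 11.35
tool_pos: [0.6557, 0.0266, 0.0365]
tool_rot: [-3.141, 0.001, 0.437]
contact_force: [0.3, -0.2, -1.5]
opening: 0.0315
grip_force: 20.0
```

Call:
{"method": "arm_command", "body": {"moves": [[[0, 0, 0.001], [0, 0, 0], 0.01], [[0, 0, 0.002], [0, 0, 0], 0.01], [[0, 0, 0.0025], [0, 0, 0], 0.01], [[0, 0, 0.003], [0, 0, 0], 0.01], [[0, 0, 0.003], [0, 0, 0], 0.01]]}}

```text
time: 11.85
tool_pos: [0.6565, 0.0265, 0.035]
tool_rot: [3.141, -0.001, 0.437]
contact_force: [0.3, -0.1, 1.3]
opening: 0.0316
grip_force: 20.0
```

Contact has begun, so I'll go a hair lower and release.

Call:
{"method": "arm_command", "body": {"moves": [[[0, 0, 0.0005], [0, 0, 0], 0.01], [[0, 0, 0.0005], [0, 0, 0], 0.01], [[0, 0, 0.0005], [0, 0, 0], 0.034], [[0, 0, 0.0005], [0, 0, 0], 0.045], [[0, 0, 0.0005], [0, 0, 0], 0.055]]}}

```text
time: 12.35
tool_pos: [0.6559, 0.0266, 0.0335]
tool_rot: [-3.142, 0.0, 0.437]
contact_force: [0.2, 0.1, -0.2]
opening: 0.0455
grip_force: 0.0
```

Call:
{"method": "arm_command", "body": {"moves": [[[0, 0, 0], [0, 0, 0], 0.08], [[0, 0, 0], [0, 0, 0], 0.0918], [[0, 0, -0.02], [0, 0, 0], 0.0918], [[0, 0, -0.06], [0, 0, 0], 0.0918], [[0, 0, -0.1], [0, 0, 0], 0.0918]]}}

```text
time: 12.85
tool_pos: [0.6554, 0.0266, 0.134]
tool_rot: [-3.141, 0.002, 0.437]
contact_force: [0.6, 0.0, 0.2]
opening: 0.0853
grip_force: 0.0
```

Call:
{"method": "arm_command", "body": {"moves": [[[0, 0, -0.04], [0, 0, 0], 0.0918], [[-0.03, 0, -0.06], [0, 0, 0], 0.0918], [[-0.07, 0, -0.06], [0, 0, 0], 0.0918], [[-0.1, 0, -0.06], [0, 0, 0], 0.0918], [[-0.1, 0, -0.06], [0, 0, 0], 0.0918]]}}

```text
time: 13.35
tool_pos: [0.5625, -0.0168, 0.1942]
tool_rot: [-3.141, 0.002, 0.435]
contact_force: [0.9, 1.3, -0.2]
opening: 0.0917
grip_force: 0.0
```

```bash
python3 - <<'E'
from h import *
im=robot.read_camera('wrist');im2=robot.read_camera('scene')[150:330,180:460]
cv2.imwrite('pics/w6.png',np.hstack([im,cv2.copyMakeBorder(cv2.resize(im2,(240,154)),0,266,0,0,0)])[...,::-1])
E
```

```text
(no output)
```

View pics/w6.png

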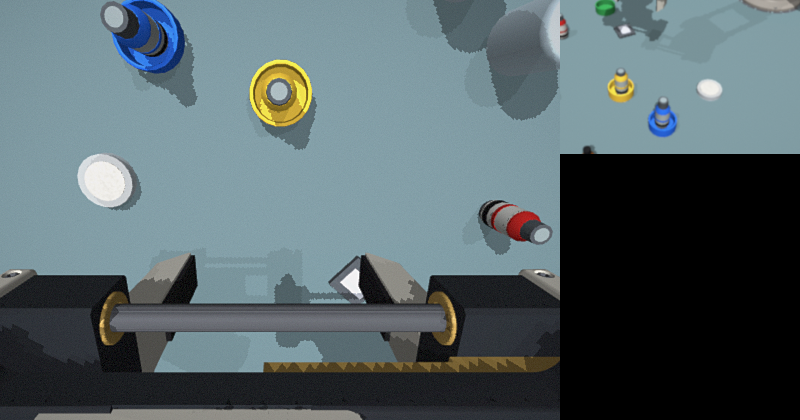

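Both objectives stand upright and centred in their own pots, with the yellow at (281,92) and the blue at (148,37), and the gripper is clear.

```bash
python3 -c "
from cell import robot
print(robot.hand_in())"
```

```text
the job is handed in; nothing more can be done
None
```

The yellow and blue objectives each stand upright in the pot of their own colour, and the job was handed in after about 13.5 s; the hand-in returned no verdict, so this rests on the final camera view.

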